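Pin the tube rack and counter-hold its bolt

TASK

The tube rack is being fixed to its bracket on the sampling table. Take the two plain steel locating pins from the grey holder and drop them one after the other, shank down, fully home into the two bores left and right of the nut runner, one pin in each, and let go of them. Then reach down from above into the narrow gap between the bracket and the rack, grip the hidden hexagonal bolt head between both fingers so that it stops turning with the nut runner, and finish while still holding it; leave the tube, the jar and the gel bottle where they are.

Things in the scene. Friction and masses are not known exactly. Their poses are not given: they have to be found in the camera images.
- stand: Fixed rack stand, base plate 300 x 270 x 8 mm. Origin at table level below the grey bracket plate (84 wide, 6 thick, top at 120 mm); x points from nut runner to tube rack, y left, z up. Nut runner: grey cylinder on the -x side to x = -132, 50 thick, top at 120 mm. White flange on the bracket to x = 7. Tube rack from x = 52 to 130, 250 wide, fixed capped tubes up to 108 mm.
- bore_left (a point): Centre of the mouth of the bore in the aluminium block (44 x 44 mm, its top 50 mm above the table) at the stand's left (+y), beside the nut runner: stand x = -50, y = +105 mm. Bore 15 mm in diameter, vertical, 42 mm deep. Axes as the stand's.
- bore_right (a point): The same at the stand's right: x = -50, y = -105 mm.
- gap (a point): Middle of the open top of the 45 mm wide gap between flange (x = 7 mm) and tube rack (x = 52 mm): stand x = 29.5, y = 0, 116 mm above the table. The gap runs along the stand's y and is open above and at both ends. Axes as the stand's.
- bolt: Dark hexagonal bolt head in the gap: 19 mm across flats, 22 across corners, 16 long. Origin at its centre, 95 mm above the table, stand x = 25, y = 0, free below and at both sides. Turns with the hexagon about its x axis (= stand's x; at 0 two flats face up and down). The runner drags it round (+) at 0.15 rad/s, 0.06 N m. A grip of 20 N holds it; closing fingers turn its flats onto the pads.
- pin_a: Loose upright pin of plain steel, 75 mm long, about 90 g: shank 12 mm thick and 38 long with a chamfered foot, above it a round head 20 mm thick and 37 high for gripping. Origin at the centre of the foot, z up. Fully home its head's shoulder rests on the block, the foot 38 mm below the bore's mouth. Fits either bore.
- pin_b: The second pin, the same as pin_a.
- holder: Fixed grey holder block 50 x 150 x 30 mm; origin under its centre at table level, x across, y along the row of three pockets (45 mm apart, 13.8 mm in diameter, 20 mm deep). Pins and tube stand in them with their feet 10 mm above the table, in any order.
- tube: Capped sample tube, red cap, 12 mm thick (cap 16 mm) and 95 mm tall, in the remaining pocket of the holder; to be left. Origin at its foot.
- jar: Loose jar with a white lid, 66 mm in diameter, 75 mm high; to be left. Origin at its underside.
- gel: Loose bottle, 60 mm in diameter, 150 mm tall, at the table's right side; to be left. Origin at its underside.

How it is judged:
By the outcome, as a careful person would: the job done as asked, in the order asked, and still so for the second after the job is handed in, while the arm keeps its last pose, push and grip.
It also fails if it takes over 67 s, if anything falls off the work surface, if the arm or the gripper's body presses on something with over 40 N, if the wrist force passes 120 N, or if a joint passes its speed limit or range.

ROBOT

A 6-joint arm with a two-finger parallel gripper is mounted at the origin on the work surface. World frame = base frame: x ahead of the robot, y to its left, z up, the work surface at z = 0. Lengths are in m, angles in rad, forces in N, time in s.
With the tool pointing down it reaches from about 0.225 to 0.875 m from the base axis. Payload 3.4 kg.
Tool frame: the origin (TCP) lies between the finger pads; the fingertips stand 17 mm ahead of it and the grasp point (between the pads) lies 2 mm behind it; y points along the fingers, z is the direction in which the jaws open and shut, and the axes are right-handed (so a half turn about y gives the same grasp; the last joint's range is limited). The gripper opens to 85 mm and grips with 20 to 120 N. Pads are 22 mm wide; open, the fingers measure 114 mm over their backs; the gripper's body (76 mm by 85 mm) begins 54 mm behind the grasp point. The pads swing forward as they close: fully open they stand 13 mm farther back than shut.
Start: joints at [1.02, 0.276, 1.505, -0, 1.361, -0.121], TCP at [0.24, 0.523, 0.248] pointing down, gripper open.
Joint ranges: [-2.89, 2.89], [-0.75, 2.08], [0.22, 2.7], [-1.18, 4.32], [0.11, 2.71], [-2.7, 2.7]. Speed limits (rad/s): [2.57, 2.57, 3.14, 3.14, 3.14, 3.14].

INTERFACE

Orientations are given as a unit quaternion [w, x, y, z].
In Python, from rig import manip, get_image, camera_model, sign_off, spot_in, silhouettes, spot_point gives the robot as it stands.
- The arm moves only by the tool jog_arm, never from a script. Its argument "targets" is a list of rows, each a list of 3 entries, a list of its own where there are three numbers: the finger opening in m, from 0 to 0.0854, then the shift along the world's x, y, z in m, then the turn about the world's z in rad. In form: [[claw, [x, y, z], spin], ...]. A call has 1 to 10 rows; each row shifts and turns the commanded pose from where the row before left it; what a row does not reach is not made up. A row lasts 1/8 s, in which the tool goes at most 62.5 mm and 10.7 degrees, less where a joint would pass 70% of its speed; a pose out of reach is approached as far as the arm can. A call with a gripper value outside its range is refused whole. The fingers move at their own pace and stop on an object; "force" is the grip in N (left out, the last holds). Time passes only in rows, so rows that do not move let the fingers close. It gives the time, the measured TCP pose, the force and the opening at its end, in the units of the state.
- manip.get_state(): the state, without advancing time (a new reading comes with each control period).
- get_image(name): name is "scene" or "top"; returns (picture, depth): 400x640x3 uint8, red, green, blue; 400x640 float32, m along the optical axis (not along the pixel's ray), 0 where there is no reading.
- camera_model(name): a dict with "mtx" (3x3 intrinsics, pixels), "distortion" ([k1, k2, p1, p2, k3] as OpenCV has them; the pictures are not rectified), "world_from_camera" (4x4, takes a point from camera to world coordinates). Camera axes: x right, y up, looking along -z (the intrinsics and any distortion apply to the point x, -y, -z); pixel columns grow to the right and rows downward; lengths in m; the calibration is good to about 2 mm. A picture is of the moment at which its call begins. camera_model takes no time and is no camera call.
- sign_off(): hands the job in, once; it reports no verdict.
Trained networks look in the newest picture that a camera, given by its name, has taken for a name from the list of things; names that differ only in an ending like _2 or _b are one class to them, and where a whole thing is asked for, a point or a joint stands for the part that bears it (a point fixed in the world has none). Each returns a list of dicts, best first, with "score" (0 to 1); they miss things now and then, are a little off and sometimes report something else, mostly with a low value. They report only what shows in the picture. A call takes as long as a camera call.
- spot_in(name, camera): "position" ([column, row] in pixels, amid what is visible of it).
- silhouettes(name, camera): "mask" (400x640 bool, what is visible of it) and "position" ([column, row] in pixels, amid what is visible of it).
- spot_point(name, camera): "position" ([column, row] in pixels: a listed point, or the origin of a listed thing).
The state is a dict: "clock": time; "qpos": joint angles; "qd": joint speeds; "effort": joint torques, N m; "position": TCP position; "ee_rot": TCP orientation; "contact_force": force on the tool from outside, world axes, zero at the start; "moment": the same for the moment, N m; "width": finger opening in m.
Only numpy, scipy, OpenCV 4.12 (cv2) and the standard library are available. Lean on these libraries where they do the work, as an engineer would, in place of code of your own. Each camera call takes 0.05 s, during which the arm holds its last target.

## Working session

There is one attempt and no reset: what is moved stays moved. The work goes in short steps, Python scripts to look and compute and a tool call to move; the robot and the scene stay as the last step left them, time stands still between calls to the robot, and variables do not carry over. Pictures are saved under pics/ and viewed, and the job is handed in when it is done.

Besides the shell and the picture viewer there is one more tool, called as name(argument=value, ...), one argument or row to a line, values as JSON. jog_arm: Moves the arm, as the interface text tells. Its arguments: {"type":"object","properties":{"targets":{"type":"array","items":{"type":"array"}},"force":{"type":"number"}},"required":["targets"]}

```bash
ls; mkdir -p pics; python3 - <<'E'
from rig import *
import cv2,numpy as np
print(manip.get_state())
for c in ("scene","top"):
    p,d=get_image(c); cv2.imwrite(f"pics/{c}0.png",p[:,:,::-1]); np.savez(f"{c}0.npz",p=p,d=d)
    m=camera_model(c); print(m)
    for n in ("bore_left","bore_right","gap","bolt","pin_a","tube","holder","jar","gel","stand"):
        print(c,n,[(np.round(r["position"],1).tolist(),round(r["score"],2)) for r in spot_point(n,c)[:3]]) if c=="top" or n in("pin_a","tube","bolt") else 0
E
```

```text
pics
{'clock': 0.0, 'qpos': array([ 1.02001661e+00,  2.76588092e-01,  1.50614334e+00, -2.19304352e-05,
        1.36069651e+00, -1.21037433e-01]), 'qd': array([ 0.00041594, -0.00075922,  0.00032398, -0.0001801 ,  0.00092533,
        0.00105276]), 'effort': array([-9.12247215e-04, -4.16771793e+01, -2.45805305e+01,  4.11824328e-05,
        1.10262766e-02,  2.07616367e-06]), 'position': array([0.239332  , 0.52227077, 0.24743956]), 'ee_rot': array([-0.69023102,  0.69146123, -0.15097547,  0.15056202]), 'contact_force': array([-0.39678278, -0.08453068,  0.43027644]), 'moment': array([ 0.00476939, -0.00059888, -0.06255258]), 'width': 0.085432876668795}
{'mtx': array([[475.00813636,   0.        , 326.23488716],
       [  0.        , 475.00813636, 197.66289177],
       [  0.        ,   0.        ,   1.        ]]), 'distortion': array([-0.05653612,  0.        ,  0.        ,  0.        ,  0.        ]), 'world_from_camera': array([[-0.83913206, -0.3479424 ,  0.41808308,  1.05623952],
       [ 0.54392268, -0.5334603 ,  0.64774086,  0.70732714],
       [-0.00234578,  0.770945  ,  0.63689741,  0.920
[... 488 characters left out ...]
      ]), 'world_from_camera': array([[ 0.02027043,  0.99625974, -0.0839979 ,  0.40415474],
       [-0.999709  ,  0.0190981 , -0.01473684, -0.11905862],
       [-0.01307752,  0.08427218,  0.99635695,  1.32633973],
       [ 0.        ,  0.        ,  0.        ,  1.        ]])}
top bore_left [([325.3, 209.4], 0.96)]
top bore_right [([386.4, 198.6], 0.71)]
top gap [([354.9, 178.3], 0.64)]
top bolt [([352.0, 183.1], 0.42)]
top pin_a [([354.1, 179.4], 0.72), ([239.1, 166.9], 0.61), ([224.7, 169.9], 0.49)]
top tube [([214.6, 169.4], 0.54)]
top holder [([225.2, 170.2], 0.93)]
top jar [([214.8, 219.2], 0.87), ([354.7, 179.2], 0.15)]
top gel [([448.1, 200.1], 0.95)]
top stand [([347.9, 190.9], 0.86)]
```

```bash
python3 - <<'E'
import cv2
a=cv2.imread("pics/top0.png"); cv2.imwrite("pics/top0z.png",cv2.resize(a[120:260,180:480],None,fx=2.66,fy=2.66,interpolation=cv2.INTER_CUBIC))
a=cv2.imread("pics/scene0.png"); cv2.imwrite("pics/scene0z.png",a)
E
```

```text
(no output)
```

View pics/scene0.png

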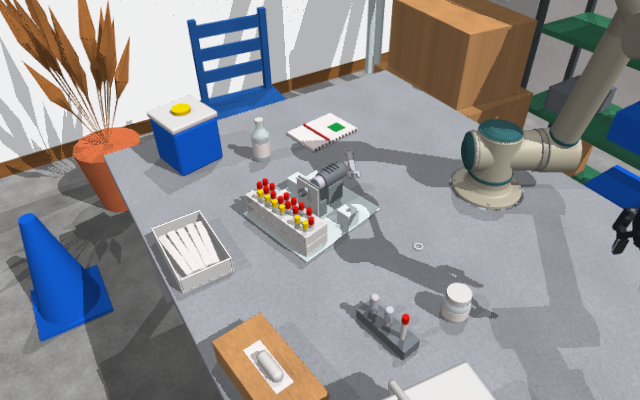

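```bash
sleep 1
```

```text
(no output)
```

View pics/top0z.png

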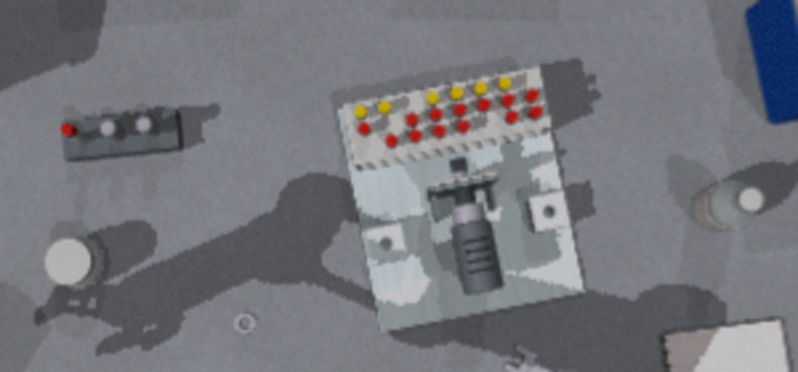

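```bash
cat > h.py <<'E'
import numpy as np,cv2
from rig import *
def ray(c,uv):
    m=camera_model(c)
    n=cv2.undistortPoints(np.array([[uv]],float),m["mtx"],m["distortion"])[0,0]
    T=m["world_from_camera"]; return T[:3,3],T[:3,:3]@np.array([n[0],-n[1],-1])
def at(c,uv,z):
    o,d=ray(c,uv); return (o+d*(z-o[2])/d[2])
def proj(c,P):
    m=camera_model(c);T=np.linalg.inv(m["world_from_camera"])
    p=(T[:3,:3]@np.array(P).T).T+T[:3,3]; p=p*[1,-1,-1]
    return cv2.projectPoints(p,np.zeros(3),np.zeros(3),m["mtx"],m["distortion"])[0][:,0]
def cloud(c,d):
    m=camera_model(c); v,u=np.mgrid[:400,:640]
    n=cv2.undistortPoints(np.stack([u,v],-1).reshape(-1,1,2).astype(float),m["mtx"],m["distortion"]).reshape(400,640,2)
    T=m["world_from_camera"]
    P=np.stack([n[...,0]*d,-n[...,1]*d,-d],-1)
    P=P@T[:3,:3].T+T[:3,3]; P[d==0]=np.nan; return P
E
python3 - <<'E'
from h import *
t=np.load("top0.npz");s=np.load("scene0.npz")
for n,uv,z in (("tube",(205.2,168.5),.105),("pin1",(220.6,168.1),.085),("pin2",(233.8,166.6),.085),("boreL",(325.5,211),.05),("boreR",(386.4,199.3),.05),("bolt",(352.2,181.3),.1045)):
    print(n,at("top",uv,z).round(4))
for n,p in (("top",t["p"]),("scene",s["p"])):
  a=p[:,:,::-1]
  if n=="top":
    b={"stand":(305,140,105,110),"hold":(195,140,70,60)}
  else: b={"stand":(230,140,160,125),"hold":(340,270,120,100)}
  for k,(x,y,w,h) in b.items():
    f=int(min(800/w,600/h)); im=cv2.resize(a[y:y+h,x:x+w],None,fx=f,fy=f,interpolation=cv2.INTER_CUBIC)
    cv2.imwrite(f"pics/{n}_{k}.png",im); print(n,k,f,(x,y))
for n in("scene","top"):
  P=cloud(n,np.load(n+"0.npz")["d"]); 
  q=P[(abs(P[...,2])<.02)&(P[...,0]<.7)&(P[...,0]>.25)&(abs(P[...,1])<.4)]; print(n,len(q),np.median(q[:,2]))
E
```

```text
tube [0.5906 0.2897 0.105 ]
pin1 [0.596  0.2454 0.085 ]
pin2 [0.6018 0.2018 0.085 ]
boreL [ 0.4623 -0.1044  0.05  ]
boreR [ 0.5057 -0.3084  0.05  ]
bolt [ 0.5577 -0.1895  0.1045]
top stand 5 (305, 140)
top hold 10 (195, 140)
scene stand 4 (230, 140)
scene hold 6 (340, 270)
scene 29604 0.0003248132766596745
top 25329 0.0016042321002451843
```

View pics/top_stand.png

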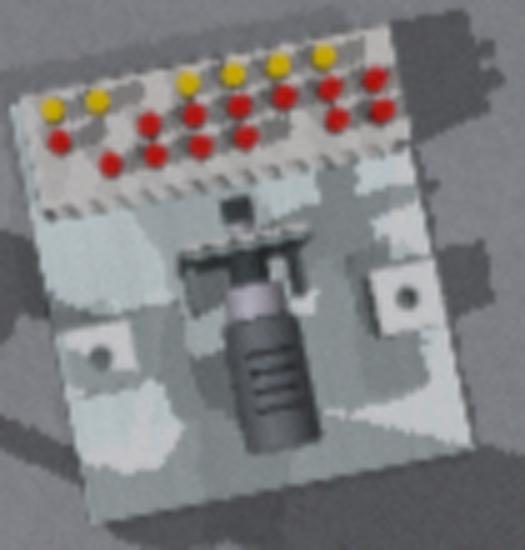

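View pics/top_hold.png

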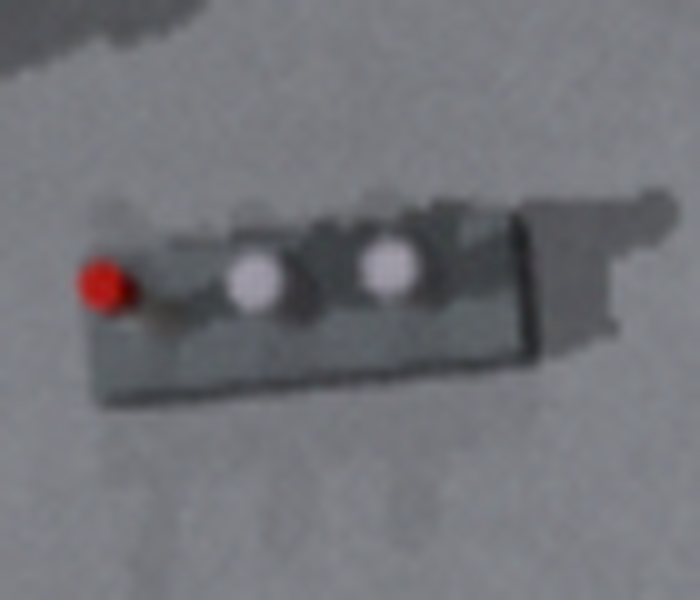

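View pics/scene_stand.png

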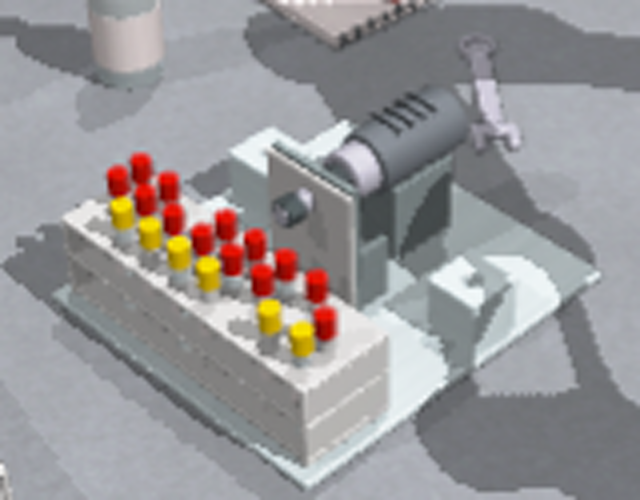

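View pics/scene_hold.png

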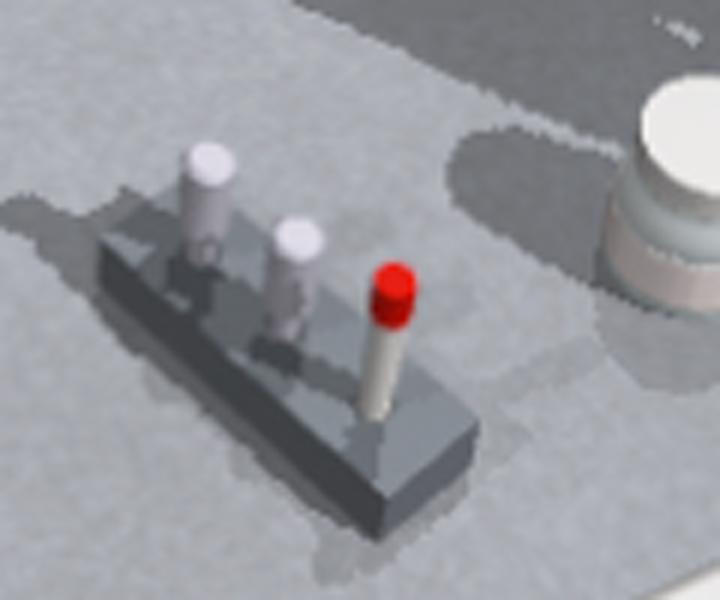

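```bash
python3 - <<'E'
from h import *
t=np.load("top0.npz");s=np.load("scene0.npz")
def crop(p,x,y,w,h,f): return cv2.resize(p[y:y+h,x:x+w,::-1],None,fx=f,fy=f,interpolation=cv2.INTER_CUBIC)
o=np.array([.5329,-.196]);yaw=.21
R=np.array([[np.cos(yaw),-np.sin(yaw)],[np.sin(yaw),np.cos(yaw)]])
def S(x,y,z): return np.r_[o+R@[x,y],z]
pts=[]
for sy in(1,-1):
  pts.append([S(-.05+.022*a,sy*.105+.022*b,.05) for a,b in((1,1),(1,-1),(-1,-1),(-1,1),(1,1))])
  pts.append([S(-.05+.0075*np.cos(a),sy*.105+.0075*np.sin(a),.05) for a in np.linspace(0,6.3,30)])
pts.append([S(.007,a,z) for a,z in((-.042,.12),(.042,.12),(.042,.02),(-.042,.02),(-.042,.12))])
pts.append([S(.033,.011*np.cos(a),.095+.011*np.sin(a)) for a in np.linspace(0,6.3,30)])
pts.append([S(.017,.011*np.cos(a),.095+.011*np.sin(a)) for a in np.linspace(0,6.3,30)])
for n,p,(x,y,w,h,f) in (("top",t["p"],(310,170,100,60,8)),("scene",s["p"],(280,160,100,75,8))):
  im=crop(p,x,y,w,h,f); cv2.imwrite(f"pics/{n}_r0.png",im); 
  for l in pts:
    q=(proj(n,l)-[x,y]+.5)*f-.5
    cv2.polylines(im,[q.round().astype(int)],False,(0,0,255),1)
  cv2.imwrite(f"pics/{n}_o0.png",im)
for n,uv in (("pin1",(220.1,167.65)),("pin2",(233.45,166.35))): print(n,at("top",uv,.085).round(4))
for n,uv in (("pin1",(389.25,309.4)),("pin2",(374.6,296.75))): print(n,at("scene",uv,.085).round(4))
E
```

```text
pin1 [0.5974 0.2471 0.085 ]
pin2 [0.6026 0.203  0.085 ]
pin1 [0.5996 0.2491 0.085 ]
pin2 [0.6052 0.2044 0.085 ]
```

View pics/top_o0.png

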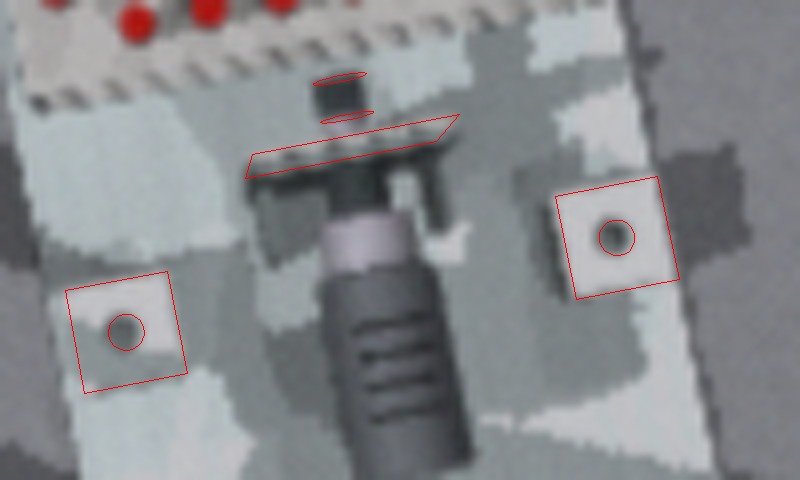

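View pics/scene_o0.png

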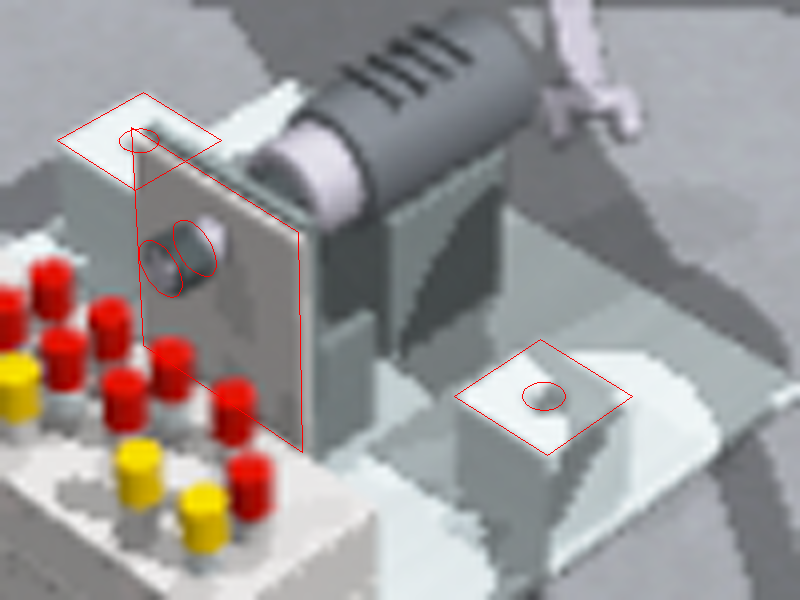

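```bash
python3 - <<'E'
from h import *
from scipy.spatial.transform import Rotation as Ro
s=manip.get_state();q=s["ee_rot"]
M=Ro.from_quat([q[1],q[2],q[3],q[0]]).as_matrix();print(M.round(3)); z=M[:,2]; print("jaw yaw",np.arctan2(z[1],z[0]),s["position"],s["qpos"][5])
E
```

```text
[[ 0.909  0.     0.417]
 [-0.417  0.     0.909]
 [-0.    -1.     0.   ]]
jaw yaw 1.1409707176318586 [0.23962222 0.52272289 0.24836228] -0.12101343464633837
```

jog_arm(
  targets=[
    [0.0854,[0.0364,-0.0319,-0.004],-0.102],
    [0.0854,[0.0364,-0.0319,-0.004],-0.102],
    [0.0854,[0.0364,-0.0319,-0.004],-0.102],
    [0.0854,[0.0364,-0.0319,-0.004],-0.102],
    [0.0854,[0.0364,-0.0319,-0.004],-0.102],
    [0.0854,[0.0364,-0.0319,-0.004],-0.102],
    [0.0854,[0.0364,-0.0319,-0.004],-0.102],
    [0.0854,[0.0364,-0.0319,-0.004],-0.102],
    [0.0854,[0.0364,-0.0319,-0.004],-0.102],
    [0.05,[0.0364,-0.0319,-0.004],-0.1],
  ],
  force=40,
)

```text
clock: 2.0
position: [0.6048, 0.2026, 0.2083]
ee_rot: [0.529, -0.529, 0.469, -0.469]
contact_force: [0.6, 0.5, -1.0]
width: 0.0696
```

```bash
cat >> h.py <<'E'
from scipy.spatial.transform import Rotation as Ro
def st():
    s=manip.get_state();q=s["ee_rot"];z=Ro.from_quat([q[1],q[2],q[3],q[0]]).as_matrix()
    print("t",round(s["clock"],2),"p",s["position"].round(4),"jaw",np.arctan2(z[1,2],z[0,2]).round(4),"down",z[2,1].round(4),"F",s["contact_force"].round(1),"w",round(s["width"],4),"q",s["qpos"].round(2)); return s
def snap(n,tag,x,y,w,h,f):
    p,d=get_image(n); cv2.imwrite(f"pics/{n}_{tag}.png",cv2.resize(p[y:y+h,x:x+w,::-1],None,fx=f,fy=f,interpolation=cv2.INTER_CUBIC)); return p,d
E
python3 - <<'E'
from h import *
st(); snap("scene","a1",330,220,130,100,6)
E
```

```text
t 2.0 p [0.6048 0.2026 0.2083] jaw 0.1195 down -1.0 F [ 0.6  0.5 -1. ] w 0.0696 q [0.21 0.39 1.43 0.   1.32 0.09]
```

View pics/scene_a1.png

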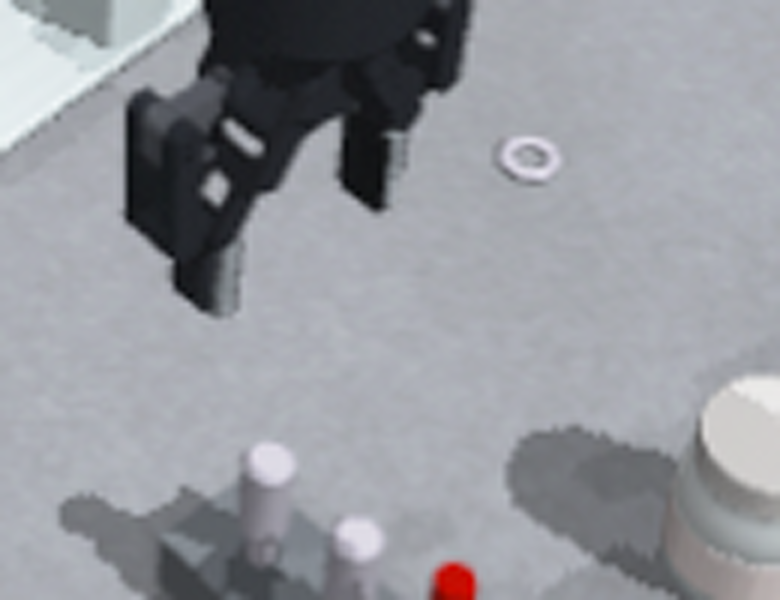

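jog_arm(
  targets=[
    [0.05,[-0.0005,0.001,-0.04],0],
    [0.05,[0,0,-0.05],0],
    [0.05,[0,0,-0.046],0],
    [0.05,[0,0,0],0],
    [0.0,[0,0,0],0],
    [0.0,[0,0,0],0],
    [0.0,[0,0,0],0],
    [0.0,[0,0,0],0],
    [0.0,[0,0,0],0],
    [0.0,[0,0,0],0],
  ],
  force=40,
)

```text
clock: 3.3
position: [0.6047, 0.2052, 0.0749]
ee_rot: [0.531, -0.528, 0.467, -0.469]
contact_force: [-0.2, -0.4, 7.2]
width: 0.0189
```

```bash
python3 - <<'E'
from h import *
st(); snap("scene","a2",330,220,130,100,6)
E
```

```text
t 3.3 p [0.6047 0.2052 0.0749] jaw 0.123 down -1.0 F [-0.2 -0.4  7.2] w 0.0189 q [0.22 0.5  1.61 0.   1.03 0.1 ]
```

View pics/scene_a2.png

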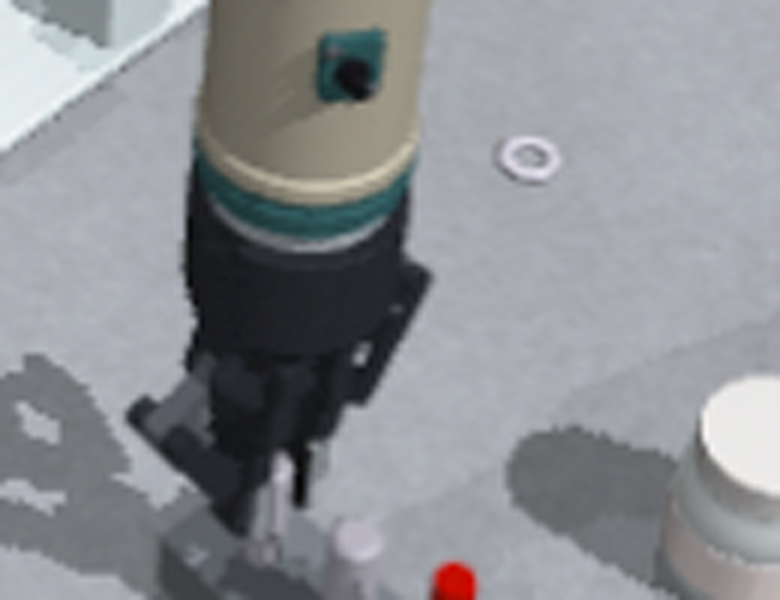

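jog_arm(
  targets=[
    [0.0,[0,0,0.02],0],
    [0.0,[0,0,0.045],0],
    [0.0,[0,0,0.045],0],
    [0.0,[0,0,0.03],0],
    [0.0,[-0.02,-0.0437,0],0],
    [0.0,[-0.02,-0.044,0],0],
    [0.0,[-0.02,-0.044,0],0],
    [0.0,[-0.02,-0.044,0],0],
    [0.0,[-0.02,-0.044,0],0],
    [0.0,[-0.02,-0.044,0],0],
  ],
  force=60,
)

```text
clock: 4.6
position: [0.4823, -0.0603, 0.2129]
ee_rot: [0.53, -0.53, 0.468, -0.469]
contact_force: [1.3, -1.4, -1.1]
width: 0.018
```

jog_arm(
  targets=[
    [0.0,[-0.0207,-0.044,-0.02],0],
    [0.0,[0,0,-0.04],0],
    [0.0,[0,0,0],0],
    [0.0,[0,0,0],0],
  ],
)

```text
clock: 5.1
position: [0.4633, -0.1029, 0.1535]
ee_rot: [0.53, -0.53, 0.468, -0.469]
contact_force: [1.2, -0.3, -0.7]
width: 0.0183
```

```bash
python3 - <<'E'
from h import *
st(); snap("scene","b1",280,140,130,100,6);snap("top","b1",290,170,100,70,8)
E
```

```text
t 5.1 p [ 0.4633 -0.1029  0.1535] jaw 0.1236 down -1.0 F [ 1.2 -0.3 -0.7] w 0.0183 q [-0.37  0.2   1.86  0.    1.08 -0.49]
```

View pics/scene_b1.png

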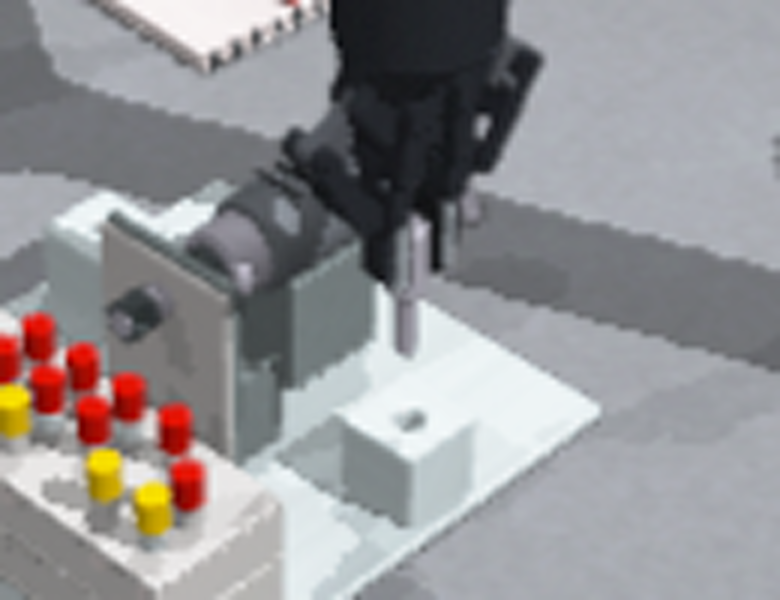

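View pics/top_b1.png

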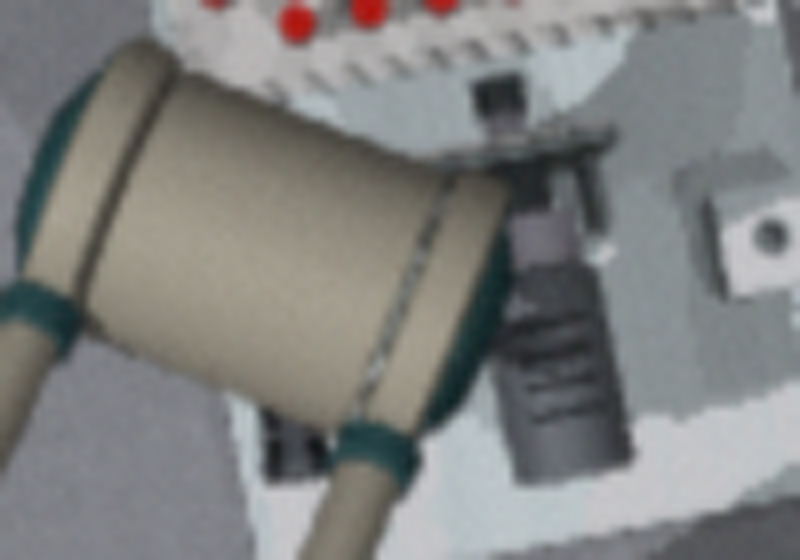

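```bash
cat >> h.py <<'E'
def circ(x,y,z,r): return [(x+r*np.cos(a),y+r*np.sin(a),z) for a in np.linspace(0,2*np.pi,40)]
def pinlines(x,y,zf): return [circ(x,y,zf+.002,.006),circ(x,y,zf,.0045),circ(x,y,zf+.038,.006),circ(x,y,zf+.038,.01),circ(x,y,zf+.075,.01)]
def borelines(x,y,yaw=.21):
    c,s=np.cos(yaw),np.sin(yaw)
    return [circ(x,y,.05,.0075),[(x+.022*(a*c-b*s),y+.022*(a*s+b*c),.05) for a,b in((1,1),(1,-1),(-1,-1),(-1,1),(1,1))]]
def over(n,p,tag,lines,x,y,w,h,f,cols=None):
    im=cv2.resize(p[y:y+h,x:x+w,::-1],None,fx=f,fy=f,interpolation=cv2.INTER_CUBIC)
    for i,l in enumerate(lines):
        q=(proj(n,l)-[x,y]+.5)*f-.5
        cv2.polylines(im,[(q*16).round().astype(int)],False,(0,0,255) if cols is None else cols[i],1,cv2.LINE_AA,4)
    cv2.imwrite(f"pics/{n}_{tag}.png",im)
E
python3 - <<'E'
from h import *
p,d=get_image("scene"); np.save("b1.npy",p)
over("scene",p,"b2",pinlines(.4633,-.1029,.0885)+borelines(.4633,-.1029),325,165,50,60,10)
over("scene",p,"b2r",[],325,165,50,60,10)
E
```

```text
(no output)
```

View pics/scene_b2.png

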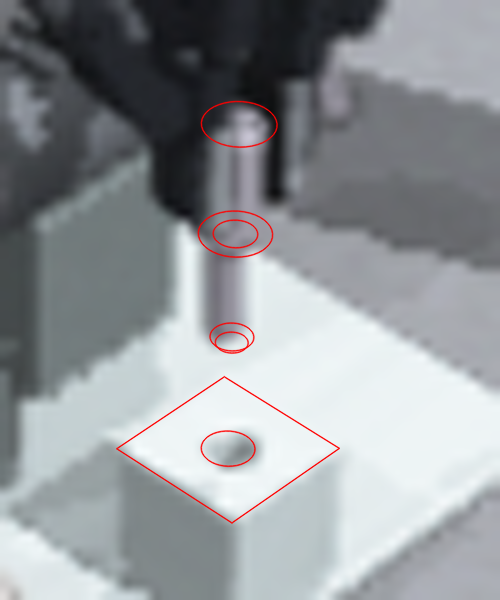

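View pics/scene_b2r.png

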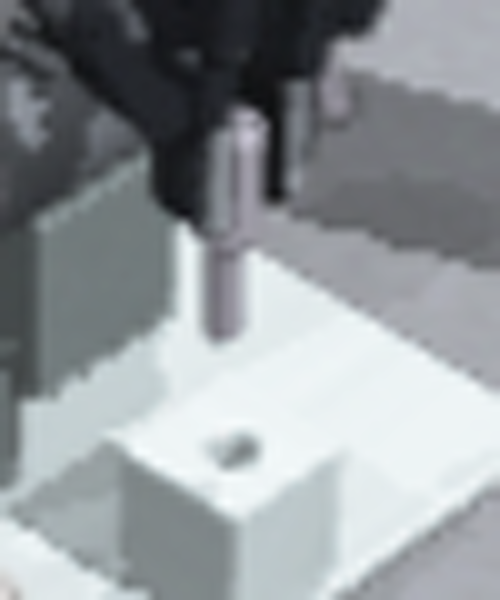

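```bash
python3 - <<'E'
from h import *
p=np.load("b1.npy").astype(int)
g=p.sum(2)//3
print("bore");print(" ".join(f"{c:4d}" for c in range(342,356)))
for r in range(205,216): print(r,g[r,342:356])
print("pin", list(range(340,356)))
for r in range(174,202): print(r,g[r,340:356])
print(proj("scene",[(.4633,-.1029,.05),(.4643,-.1029,.05),(.4633,-.1019,.05),(.4633,-.1029,.0885),(.4633,-.1029,.1265),(.4633,-.1029,.0895)]))
E
```

```text
bore
 342  343  344  345  346  347  348  349  350  351  352  353  354  355
205 [233 239 243 243 243 242 242 242 242 242 242 241 240 240]
206 [241 242 244 244 244 243 243 243 242 242 242 243 241 238]
207 [242 242 243 244 244 247 245 243 243 243 242 242 242 242]
208 [243 243 243 241 233 230 209 197 219 239 243 243 242 242]
209 [243 243 239 222 204 195 171 144 171 231 244 244 243 242]
210 [242 243 241 226 196 179 144 138 171 235 245 244 244 244]
211 [243 242 242 240 223 165 168 193 216 243 244 244 244 241]
212 [236 244 243 242 241 239 239 240 240 242 243 244 242 225]
213 [170 210 228 226 230 242 243 244 243 242 240 225 208 201]
214 [137 152 182 213 230 243 242 243 244 240 224 200 198 197]
215 [132 135 141 160 214 244 243 240 232 216 200 196 196 195]
pin [340, 341, 342, 343, 344, 345, 346, 347, 348, 349, 350, 351, 352, 353, 354, 355]
174 [ 40  39  39  33  28  34  40  39  33  20  20  20  23  57 105 111]
175 [ 39  39  41  35  26  34  39  49  70  67  34  21  20  53 103 111]
176 [ 39  40  39  36  27  37  36  63 120 161 139  43  21  66 120 115]
177 [ 39  36  40  36  25  34  46  77 124 164 137
[... 1176 characters left out ...]
38 159 199 235 234 233 233 233 231]
195 [119 129 182 234 224 156 119 139 159 198 234 233 232 232 232 231]
196 [129 152 187 234 224 157 120 139 158 196 233 233 232 231 231 231]
197 [147 208 229 234 224 158 120 140 157 194 232 232 231 231 232 232]
198 [198 216 234 234 228 185 126 139 171 220 232 232 231 232 232 235]
199 [214 232 234 234 233 223 188 203 226 230 231 231 232 234 241 239]
200 [216 234 234 234 233 232 228 229 231 231 231 234 239 240 241 240]
201 [215 233 233 233 232 232 232 231 231 234 240 241 241 240 240 240]
[[347.31051961 209.35648788]
 [347.0168351  209.48474881]
 [347.51547448 209.55314729]
 [347.67494286 198.755367  ]
 [348.04708735 187.89307788]
 [347.68457514 198.47468374]]
```

```bash
python3 - <<'E'
from h import *
j=np.array([.992,.123]);w=np.array([-.123,.992]);t=np.array([.4633,-.1029])
L=[]
for s in(1,-1):
  c=[np.r_[t+j*s*a+w*b,.1365] for a,b in((.0095,.011),(.0095,-.011),(.017,-.011),(.017,.011),(.0095,.011))]
  c2=[np.r_[t+j*s*a+w*b,z] for a,b,z in((.0095,.011,.1365),(.0095,.011,.17),(.0095,-.011,.17),(.0095,-.011,.1365))]
  L+=[c,c2]
p=np.load("b1.npy")
over("scene",p,"b3",L+pinlines(.4633,-.1029,.0885),325,155,50,50,12,[(0,0,255)]*4+[(0,200,0)]*5)
a=cv2.imread("pics/scene_b3.png"); over("scene",p,"b3r",[],325,155,50,50,12)
E
```

```text
(no output)
```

View pics/scene_b3.png

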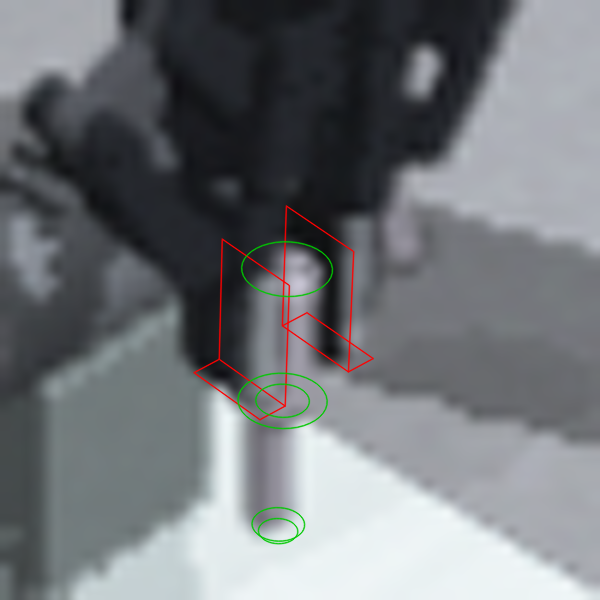

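View pics/scene_b3r.png

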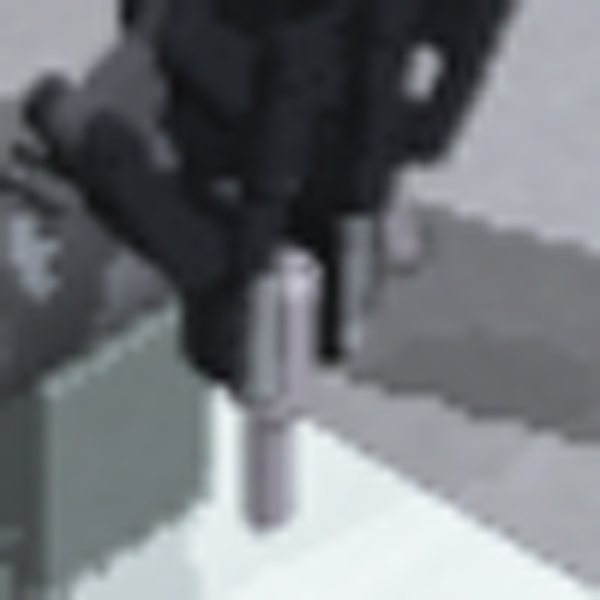

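jog_arm(
  targets=[
    [0.0,[-0.0005,0.0025,-0.02],0],
    [0.0,[0,0,-0.01],0],
    [0.0,[0,0,0],0],
    [0.0,[0,0,0],0],
  ],
)

```text
clock: 5.75
position: [0.4625, -0.1006, 0.1229]
ee_rot: [0.53, -0.53, 0.468, -0.469]
contact_force: [0.3, 0.1, -0.9]
width: 0.0182
```

```bash
python3 - <<'E'
from h import *
s=st();p,d=get_image("scene"); np.save("c1.npy",p);x,y,z=s["position"]
over("scene",p,"c1",pinlines(x,y,z-.065)+borelines(x,y),325,175,50,50,12)
over("scene",p,"c1r",[],325,175,50,50,12)
E
```

```text
t 5.75 p [ 0.4625 -0.1006  0.1229] jaw 0.1233 down -1.0 F [ 0.3  0.1 -0.9] w 0.0182 q [-0.36  0.23  1.91 -0.    1.   -0.48]
```

View pics/scene_c1.png

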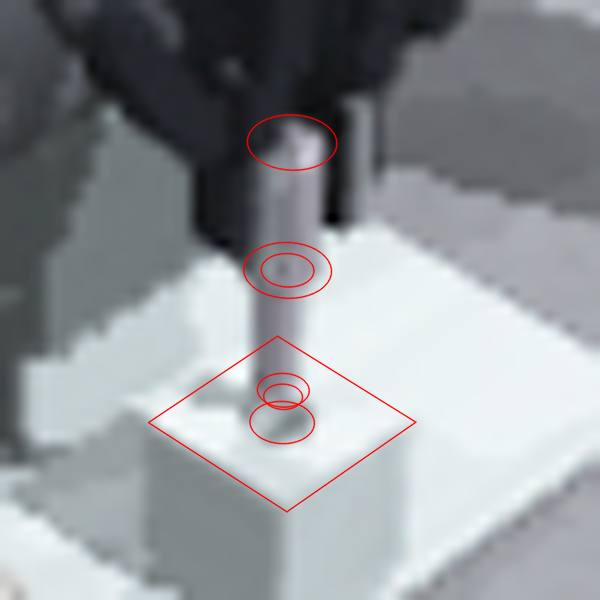

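View pics/scene_c1r.png

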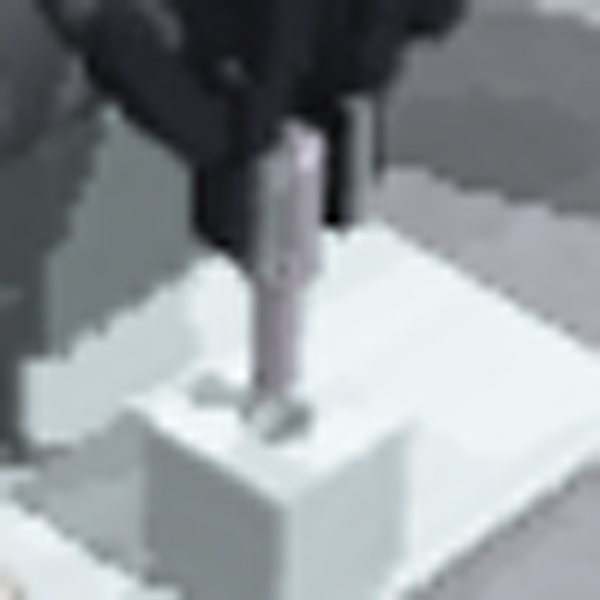

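jog_arm(
  targets=[
    [0.0,[-0.0005,0.0005,-0.003],0],
    [0.0,[0,0,-0.004],0],
    [0.0,[0,0,-0.004],0],
    [0.0,[0,0,-0.003],0],
    [0.0,[0,0,0],0],
  ],
)

```text
clock: 6.42
position: [0.4612, -0.0999, 0.108]
ee_rot: [-0.53, 0.53, -0.469, 0.468]
contact_force: [0.0, -0.7, -0.4]
width: 0.0183
```

```bash
python3 - <<'E'
from h import *
s=st();p,d=get_image("scene"); np.save("c2.npy",p);x,y,z=s["position"]
over("scene",p,"c2r",[],325,175,50,50,12)
E
```

```text
t 6.42 p [ 0.4612 -0.0999  0.108 ] jaw 0.1229 down -1.0 F [ 0.  -0.7 -0.4] w 0.0183 q [-0.36  0.25  1.93  0.    0.96 -0.48]
```

View pics/scene_c2r.png

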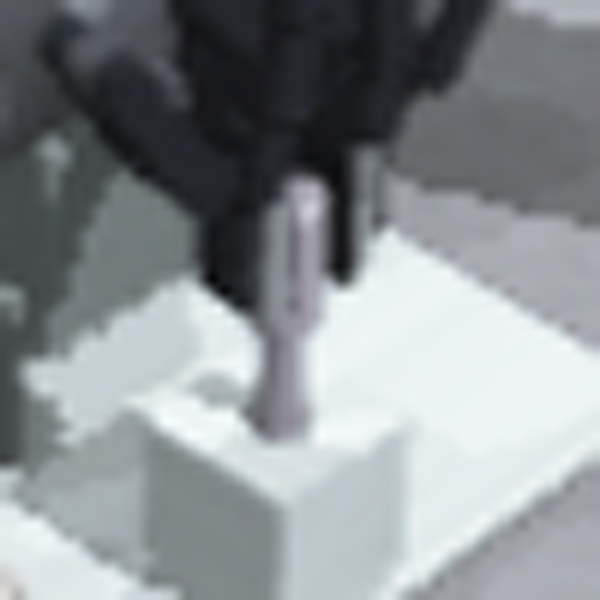

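jog_arm(
  targets=[
    [0.0,[0,0,-0.004],0],
    [0.0,[0,0,-0.004],0],
    [0.0,[0,0,-0.004],0],
    [0.0,[0,0,-0.003],0],
  ],
)

```text
clock: 6.98
position: [0.4613, -0.0999, 0.0929]
ee_rot: [-0.53, 0.53, -0.468, 0.468]
contact_force: [-0.3, 0.1, -0.9]
width: 0.0181
```

jog_arm(
  targets=[
    [0.0,[0,0,-0.004],0],
    [0.0,[0,0,-0.004],0],
    [0.0,[0,0,-0.004],0],
    [0.0,[0,0,0],0],
  ],
)

```text
clock: 7.48
position: [0.4612, -0.0999, 0.081]
ee_rot: [-0.53, 0.53, -0.469, 0.468]
contact_force: [0.0, -0.5, -1.1]
width: 0.0183
```

```bash
python3 - <<'E'
from h import *
s=st();p,d=get_image("scene"); np.save("c3.npy",p);x,y,z=s["position"]
over("scene",p,"c3r",[],325,175,50,50,12)
E
```

```text
t 7.47 p [ 0.4612 -0.0999  0.081 ] jaw 0.123 down -1.0 F [ 0.  -0.5 -1.1] w 0.0183 q [-0.36  0.29  1.97 -0.    0.89 -0.48]
```

View pics/scene_c3r.png

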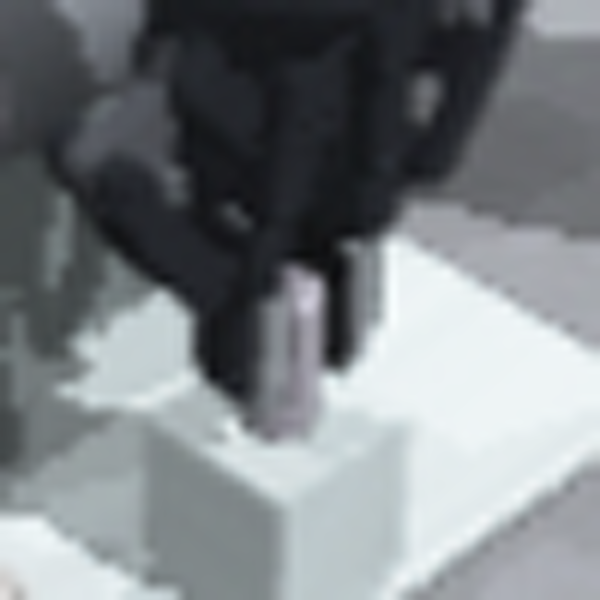

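jog_arm(
  targets=[
    [0.0,[0,0,-0.002],0],
    [0.0,[0,0,-0.002],0],
    [0.0,[0,0,-0.002],0],
    [0.0,[0,0,0],0],
  ],
)

```text
clock: 8.02
position: [0.4615, -0.1, 0.077]
ee_rot: [0.53, -0.53, 0.468, -0.469]
contact_force: [-4.2, 0.5, 12.6]
width: 0.0179
```

jog_arm(
  targets=[
    [0.045,[0,0,0],0],
    [0.045,[0,0,0],0],
    [0.045,[0,0,0],0],
    [0.05,[0,0,0],0],
    [0.05,[0,0,0.02],0],
    [0.05,[0,0,0.05],0],
    [0.05,[0,0,0.05],0],
    [0.05,[0,0,0],0],
  ],
)

```text
clock: 9.02
position: [0.4641, -0.1009, 0.1991]
ee_rot: [0.531, -0.529, 0.465, -0.471]
contact_force: [1.1, 0.7, 0.2]
width: 0.05
```

```bash
python3 - <<'E'
from h import *
s=st();p,d=get_image("scene");over("scene",p,"c4r",pinlines(.4615,-.101,.012),325,175,50,50,12)
E
```

```text
t 9.03 p [ 0.4641 -0.1009  0.1991] jaw 0.1231 down -1.0 F [1.1 0.7 0.2] w 0.05 q [-0.36  0.16  1.79  0.    1.18 -0.48]
```

View pics/scene_c4r.png

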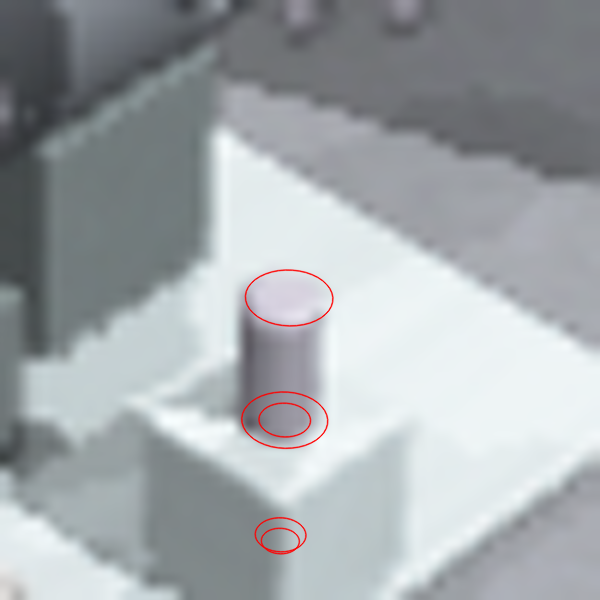

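jog_arm(
  targets=[
    [0.05,[0.0193,0.05,0],0],
    [0.05,[0.0193,0.05,0],0],
    [0.05,[0.0193,0.05,0],0],
    [0.05,[0.0193,0.05,0],0],
    [0.05,[0.0193,0.05,0],0],
    [0.05,[0.0193,0.05,0],0],
    [0.05,[0.0193,0.05,0],0],
    [0.05,[0,0,-0.03],0],
    [0.05,[0,0,0],0],
    [0.05,[0,0,0],0],
  ],
)

```text
clock: 10.32
position: [0.5961, 0.2494, 0.1647]
ee_rot: [-0.529, 0.53, -0.469, 0.468]
contact_force: [0.5, -0.7, -0.2]
width: 0.0502
```

```bash
python3 - <<'E'
from h import *
s=st();p,d=get_image("scene");over("scene",p,"d1",pinlines(.5992,.249,.01),350,265,60,60,10)
E
```

```text
t 10.32 p [0.5961 0.2494 0.1647] jaw 0.1225 down -1.0 F [ 0.5 -0.7 -0.2] w 0.0502 q [ 0.29  0.43  1.47 -0.    1.24  0.17]
```

View pics/scene_d1.png

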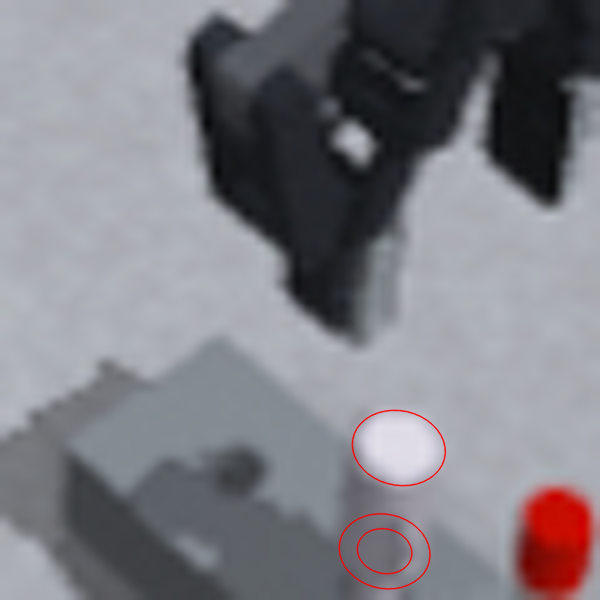

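jog_arm(
  targets=[
    [0.05,[0.0025,0,-0.04],0],
    [0.05,[0,0,-0.045],0],
    [0.05,[0,0,-0.006],0],
    [0.04,[0,0,0],0],
    [0.0,[0,0,0],0],
    [0.0,[0,0,0],0],
    [0.0,[0,0,0],0],
    [0.0,[0,0,0],0],
    [0.0,[0,0,0],0],
    [0.0,[0,0,0],0],
  ],
  force=60,
)

```text
clock: 11.62
position: [0.5998, 0.2504, 0.0769]
ee_rot: [0.531, -0.529, 0.468, -0.469]
contact_force: [-2.0, 0.0, 7.0]
width: 0.0183
```

```bash
python3 - <<'E'
from h import *
s=st()
# refine bore positions from the first top image
print(at("top",(324.8,211.2),.05),at("top",(386.0,199.0),.05))
E
```

```text
t 11.62 p [0.5998 0.2504 0.0769] jaw 0.1232 down -1.0 F [-2.  0.  7.] w 0.0183 q [ 0.29  0.51  1.58 -0.    1.05  0.17]
[ 0.46154767 -0.10202188  0.05      ] [ 0.50665765 -0.30704764  0.05      ]
```

jog_arm(
  targets=[
    [0.0,[0,0,0.02],0],
    [0.0,[0,0,0.045],0],
    [0.0,[0,0,0.05],0],
    [0.0,[0,0,0.045],0],
    [0.0,[-0.0093,-0.05,0],0],
    [0.0,[-0.0093,-0.05,0],0],
    [0.0,[-0.0093,-0.05,0],0],
    [0.0,[-0.0093,-0.05,0],0],
    [0.0,[-0.0093,-0.05,0],0],
    [0.0,[-0.0093,-0.05,0],0],
  ],
)

```text
clock: 12.88
position: [0.543, -0.0515, 0.2353]
ee_rot: [0.53, -0.529, 0.467, -0.469]
contact_force: [0.7, 0.1, -0.9]
width: 0.0182
```

jog_arm(
  targets=[
    [0.0,[-0.0093,-0.05,0],0],
    [0.0,[-0.0093,-0.05,0],0],
    [0.0,[-0.0093,-0.05,0],0],
    [0.0,[-0.0093,-0.05,0],0],
    [0.0,[0,-0.052,0],0],
    [0.0,[0,0,-0.05],0],
    [0.0,[0,0,-0.03],0],
    [0.0,[0,0,0],0],
    [0.0,[0,0,0],0],
  ],
)

```text
clock: 14.0
position: [0.507, -0.3025, 0.1561]
ee_rot: [0.53, -0.53, 0.467, -0.469]
contact_force: [0.6, -0.0, -1.8]
width: 0.0184
```

```bash
python3 - <<'E'
from h import *
s=st();x,y,z=s["position"]
p,d=get_image("scene");over("scene",p,"e1r",[],265,135,70,70,10);over("scene",p,"e1",pinlines(x,y,z-.065)+borelines(.5064,-.305),265,135,70,70,10)
p,d=get_image("top");over("top",p,"e1r",[],340,150,90,70,8)
E
```

```text
t 14.0 p [ 0.507  -0.3025  0.1561] jaw 0.1233 down -1.0 F [ 0.6 -0.  -1.8] w 0.0184 q [-0.66  0.36  1.62  0.    1.16 -0.78]
```

View pics/scene_e1.png

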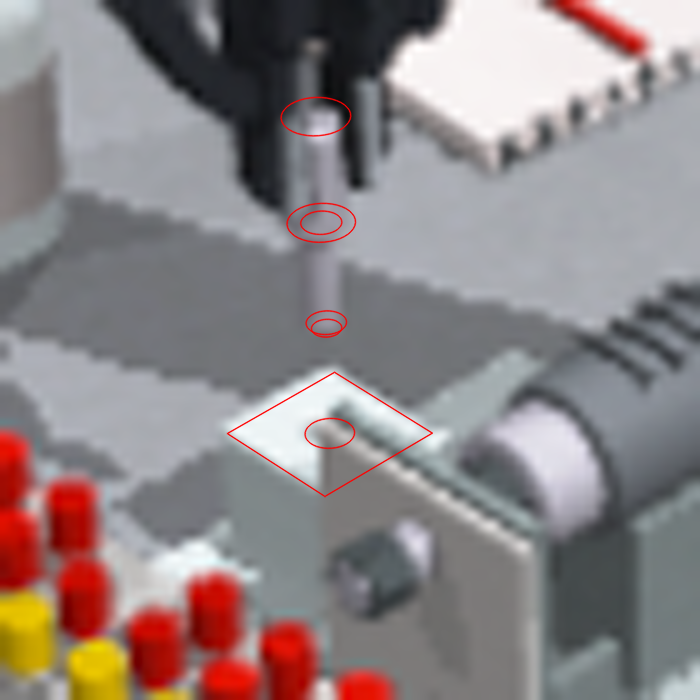

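View pics/top_e1r.png

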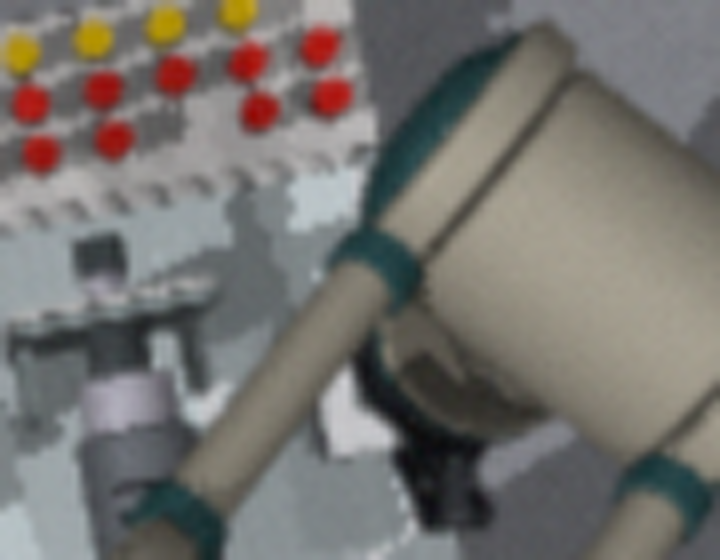

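jog_arm(
  targets=[
    [0.0,[-0.0005,-0.0025,-0.02],0],
    [0.0,[0,0,-0.017],0],
    [0.0,[0,0,0],0],
    [0.0,[0,0,0],0],
  ],
)

```text
clock: 14.6
position: [0.5064, -0.3049, 0.1188]
ee_rot: [0.53, -0.53, 0.467, -0.469]
contact_force: [-0.4, 0.0, -1.1]
width: 0.0182
```

```bash
python3 - <<'E'
from h import *
for i in range(3):
  p,d=get_image("scene"); s=st();x,y,z=s["position"]
over("scene",p,"e2",[],280,145,40,50,12)
E
```

```text
t 14.65 p [ 0.5064 -0.305   0.1188] jaw 0.1233 down -1.0 F [ 0.7 -0.5 -1.5] w 0.0181 q [-0.66  0.4   1.66  0.    1.08 -0.78]
t 14.7 p [ 0.5063 -0.3049  0.1187] jaw 0.1232 down -1.0 F [0.2 0.7 0.1] w 0.0181 q [-0.66  0.4   1.66  0.    1.08 -0.78]
t 14.75 p [ 0.5061 -0.3049  0.1185] jaw 0.1231 down -1.0 F [-0.2  0.5 -1.1] w 0.0183 q [-0.66  0.4   1.67  0.    1.08 -0.78]
```

View pics/scene_e2.png

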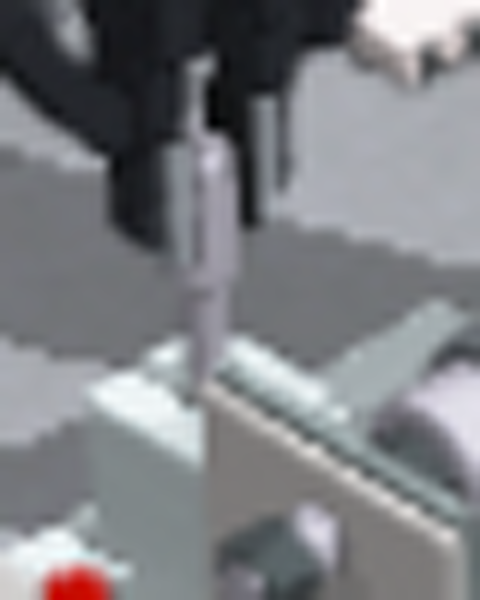

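jog_arm(
  targets=[
    [0.0,[0.0002,0,-0.003],0],
    [0.0,[0,0,-0.003],0],
    [0.0,[0,0,-0.003],0],
    [0.0,[0,0,-0.003],0],
    [0.0,[0,0,0],0],
  ],
)

```text
clock: 15.38
position: [0.5058, -0.3045, 0.105]
ee_rot: [0.53, -0.53, 0.468, -0.468]
contact_force: [1.1, 0.0, -1.3]
width: 0.018
```

jog_arm(
  targets=[
    [0.0,[0.0004,-0.0003,-0.004],0],
    [0.0,[0,0,-0.004],0],
    [0.0,[0,0,-0.004],0],
    [0.0,[0,0,-0.004],0],
    [0.0,[0,0,-0.004],0],
    [0.0,[0,0,-0.002],0],
    [0.0,[0,0,0],0],
  ],
)

```text
clock: 16.25
position: [0.506, -0.3047, 0.0831]
ee_rot: [0.53, -0.53, 0.468, -0.468]
contact_force: [-0.2, 0.5, -1.1]
width: 0.0181
```

jog_arm(
  targets=[
    [0.0,[0,0,-0.002],0],
    [0.0,[0,0,-0.002],0],
    [0.0,[0,0,-0.002],0],
    [0.0,[0,0,-0.002],0],
    [0.0,[0,0,0],0],
  ],
)

```text
clock: 16.88
position: [0.5063, -0.305, 0.0789]
ee_rot: [-0.53, 0.53, -0.468, 0.469]
contact_force: [-5.4, 3.0, 18.5]
width: 0.0183
```

jog_arm(
  targets=[
    [0.045,[0,0,0.001],0],
    [0.045,[0,0,0],0],
    [0.045,[0,0,0],0],
    [0.05,[0,0,0],0],
    [0.05,[0,0,0.02],0],
    [0.05,[0,0,0.05],0],
    [0.05,[0,0,0.05],0],
    [0.05,[0,0,0.01],0],
    [0.05,[0,0,0],0],
  ],
)

```text
clock: 18.0
position: [0.5061, -0.3048, 0.2064]
ee_rot: [0.53, -0.53, 0.468, -0.469]
contact_force: [-0.1, -0.0, -0.1]
width: 0.0503
```

```bash
python3 - <<'E'
from h import *
s=st()
p,d=get_image("scene");over("scene",p,"f1",[],265,145,110,85,7)
p,d=get_image("top");over("top",p,"f1",[],340,160,80,60,10)
E
```

```text
t 18.0 p [ 0.5061 -0.3048  0.2064] jaw 0.123 down -1.0 F [-0.1 -0.  -0.1] w 0.0503 q [-0.66  0.32  1.54  0.    1.28 -0.78]
```

View pics/scene_f1.png

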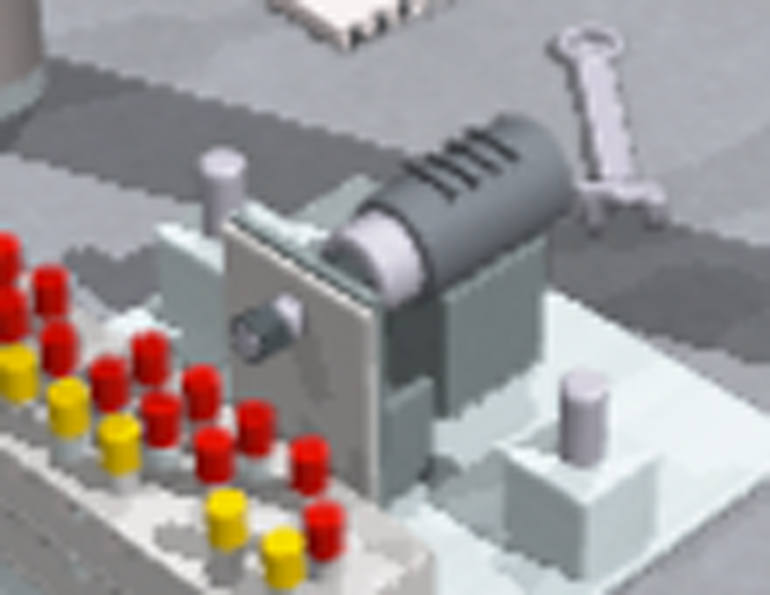

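jog_arm(
  targets=[
    [0.05,[0.0065,0.0147,0],-0.1846],
    [0.05,[0.0065,0.0147,0],-0.1846],
    [0.05,[0.0065,0.0147,0],-0.1846],
    [0.05,[0.0065,0.0147,0],-0.1846],
    [0.05,[0.0065,0.0147,0],-0.1846],
    [0.05,[0.0065,0.0147,0],-0.1846],
    [0.05,[0.0065,0.0147,0],-0.1846],
    [0.05,[0.0065,0.0147,0],-0.1846],
    [0.05,[0,0,-0.03],0],
    [0.05,[0,0,0],0],
  ],
)

```text
clock: 19.35
position: [0.5556, -0.1858, 0.1724]
ee_rot: [0.074, -0.08, 0.705, -0.701]
contact_force: [-0.3, -0.3, -0.1]
width: 0.0499
```

```bash
python3 - <<'E'
from h import *
p,d=get_image("scene");s=st();over("scene",p,"g1",[],265,125,90,85,7)
E
```

```text
t 19.4 p [ 0.5567 -0.1865  0.174 ] jaw -1.3536 down -1.0 F [-0.6 -0.2  0.3] w 0.0499 q [-0.44  0.35  1.59 -0.    1.21  0.91]
```

View pics/scene_g1.png

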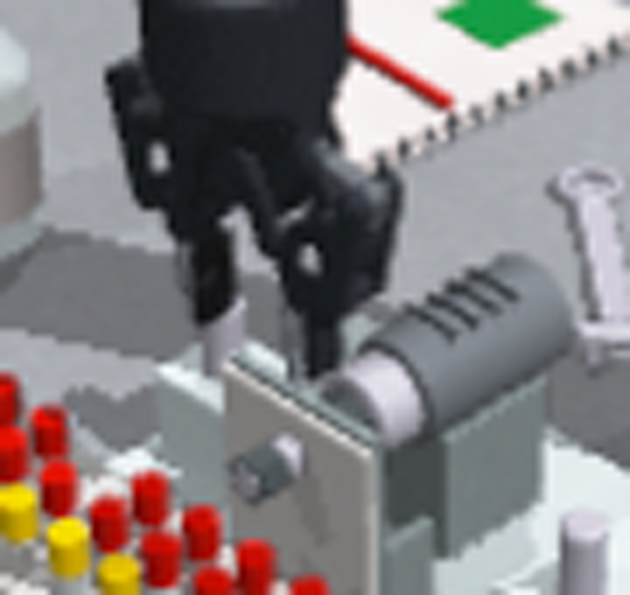

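View pics/top_f1.png

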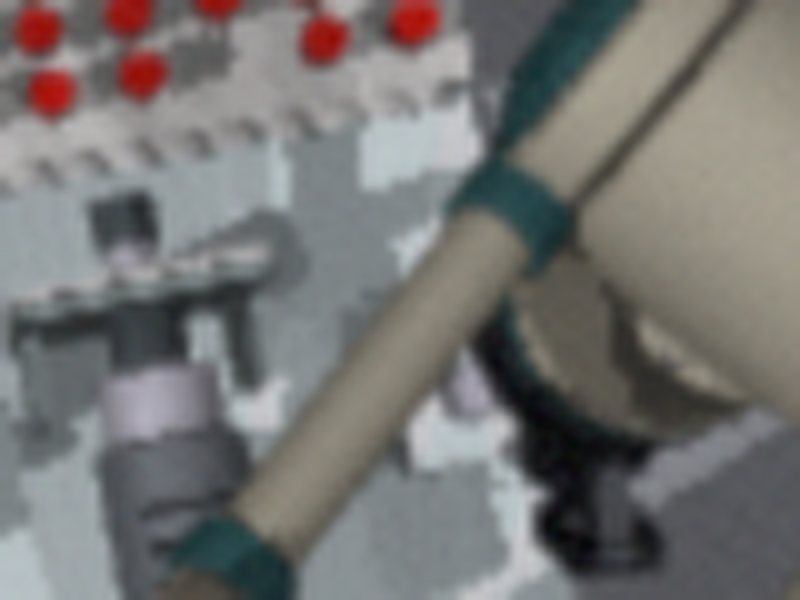

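jog_arm(
  targets=[
    [0.05,[0.001,0,-0.02],0],
    [0.05,[0,0,-0.02],0],
    [0.05,[0,0,0],0],
    [0.05,[0,0,0],0],
  ],
)

```text
clock: 19.9
position: [0.5597, -0.1877, 0.1373]
ee_rot: [-0.077, 0.076, -0.703, 0.703]
contact_force: [-0.3, -0.3, -0.3]
width: 0.0499
```

```bash
python3 - <<'E'
from h import *
p,d=get_image("scene");s=st();x,y,z=s["position"]
t=np.array([x,y]);a=.2166;ex=np.array([np.cos(a),np.sin(a)]);ey=np.array([-ex[1],ex[0]])
L=[]
for sg in(1,-1):
  L.append([np.r_[t+ey*sg*b+ex*c,z-.017] for b,c in((.025,.011),(.025,-.011),(.033,-.011),(.033,.011),(.025,.011))])
o=np.array([.5574,-.1873])-.025*ex
for xx in(.017,.033): L.append([np.r_[o+ex*xx+ey*.011*np.cos(q),.095+.011*np.sin(q)] for q in np.linspace(0,6.3,7)])
L.append([np.r_[o+ex*.007+ey*b,zz] for b,zz in((.042,.12),(-.042,.12),(-.042,.05),(.042,.05),(.042,.12))])
over("scene",p,"g2",L,275,140,70,60,11);over("scene",p,"g2r",[],275,140,70,60,11)
E
```

```text
t 19.95 p [ 0.5598 -0.1877  0.1375] jaw -1.3541 down -1.0 F [0.6 0.1 0.6] w 0.05 q [-0.44  0.38  1.64 -0.    1.12  0.91]
```

View pics/scene_g2.png

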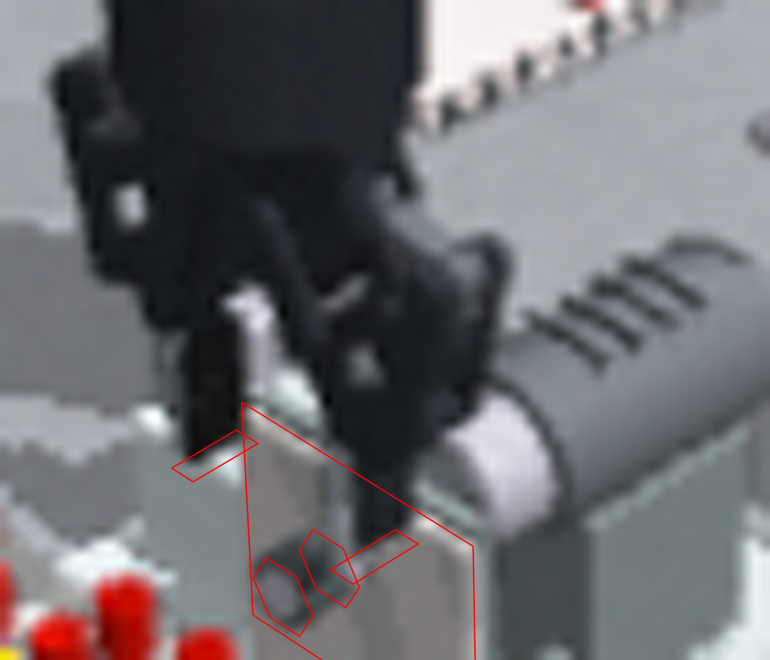

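View pics/scene_g2r.png

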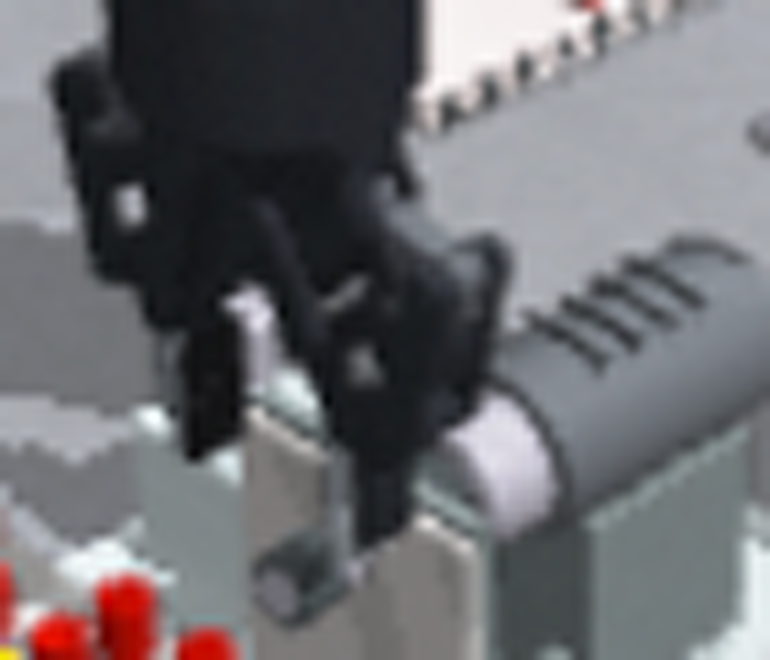

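jog_arm(
  targets=[
    [0.05,[-0.001,0.0002,-0.015],0],
    [0.05,[0,0,-0.015],0],
    [0.05,[0,0,0],0],
  ],
)

```text
clock: 20.32
position: [0.5568, -0.1863, 0.1044]
ee_rot: [0.075, -0.078, 0.704, -0.702]
contact_force: [0.8, 0.6, -0.3]
width: 0.05
```

jog_arm(
  targets=[
    [0.05,[0,0,-0.01],0],
    [0.05,[0,0,-0.004],0],
    [0.05,[0,0,0],0],
    [0.05,[0,0,0],0],
  ],
)

```text
clock: 20.82
position: [0.5583, -0.1871, 0.0926]
ee_rot: [-0.077, 0.076, -0.703, 0.703]
contact_force: [0.4, 0.3, 0.1]
width: 0.0503
```

```bash
python3 - <<'E'
from h import *
p,d=get_image("scene");s=st();over("scene",p,"g3",[],275,140,70,60,11)
E
```

```text
t 20.88 p [ 0.5584 -0.1871  0.0927] jaw -1.3538 down -1.0 F [ 1.2  0.5 -0.6] w 0.0495 q [-0.44  0.42  1.7  -0.    1.02  0.91]
```

View pics/scene_g3.png

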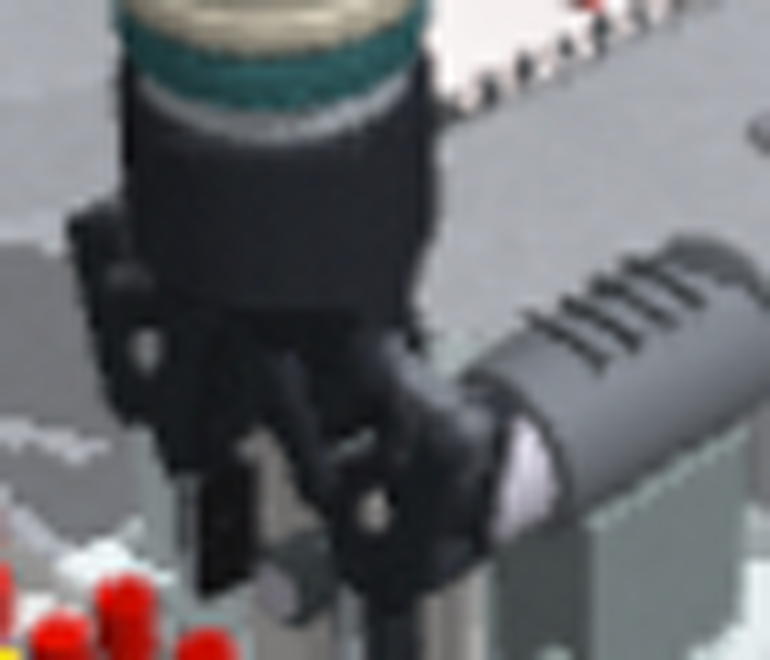

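jog_arm(
  targets=[
    [0.03,[0,0,0],0],
    [0.0,[0,0,0],0],
    [0.0,[0,0,0],0],
    [0.0,[0,0,0],0],
    [0.0,[0,0,0],0],
    [0.0,[0,0,0],0],
    [0.0,[0,0,0],0],
    [0.0,[0,0,0],0],
  ],
  force=50,
)

```text
clock: 21.88
position: [0.5585, -0.188, 0.0928]
ee_rot: [-0.077, 0.076, -0.702, 0.704]
contact_force: [-0.3, -6.1, 3.2]
width: 0.0192
```

```bash
python3 - <<'E'
from h import *
p,d=get_image("scene");s=st();print(s["moment"]);over("scene",p,"g4",[],275,140,70,60,11)
E
```

```text
t 21.93 p [ 0.5585 -0.188   0.0928] jaw -1.3536 down -1.0 F [-0.1 -6.2  2. ] w 0.0194 q [-0.44  0.42  1.7  -0.    1.02  0.91]
[-0.77316386  0.08444297 -0.03140868]
```

View pics/scene_g4.png

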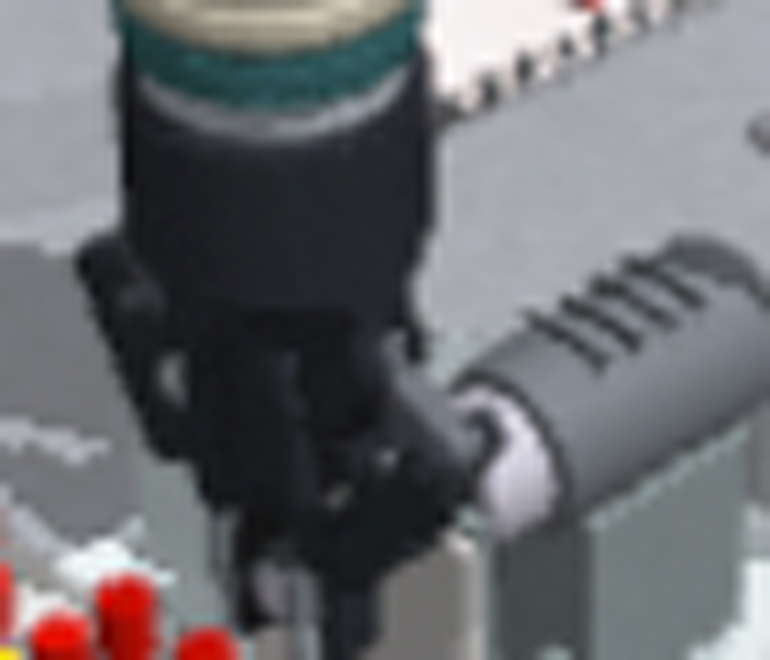

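jog_arm(
  targets=[
    [0.0,[0.0002,-0.001,0],0],
    [0.0,[0,0,0],0],
    [0.0,[0,0,0],0],
    [0.0,[0,0,0],0],
    [0.0,[0,0,0],0],
    [0.0,[0,0,0],0],
    [0.0,[0,0,0],0],
    [0.0,[0,0,0],0],
  ],
  force=50,
)

```text
clock: 22.92
position: [0.5585, -0.1881, 0.0928]
ee_rot: [-0.077, 0.076, -0.703, 0.703]
contact_force: [-0.6, -3.3, 5.5]
width: 0.0192
```

```bash
python3 - <<'E'
from h import *
p,d=get_image("scene");s=st();print(s["moment"]);over("scene",p,"g5",[],240,130,160,120,5)
cv2.imwrite("pics/scene_end.png",p[:,:,::-1])
E
```

```text
t 22.98 p [ 0.5585 -0.1881  0.0928] jaw -1.3537 down -1.0 F [-0.9 -2.3  5.5] w 0.0193 q [-0.44  0.42  1.7  -0.    1.02  0.91]
[-0.46246528  0.13416291 -0.07518988]
```

View pics/scene_g5.png

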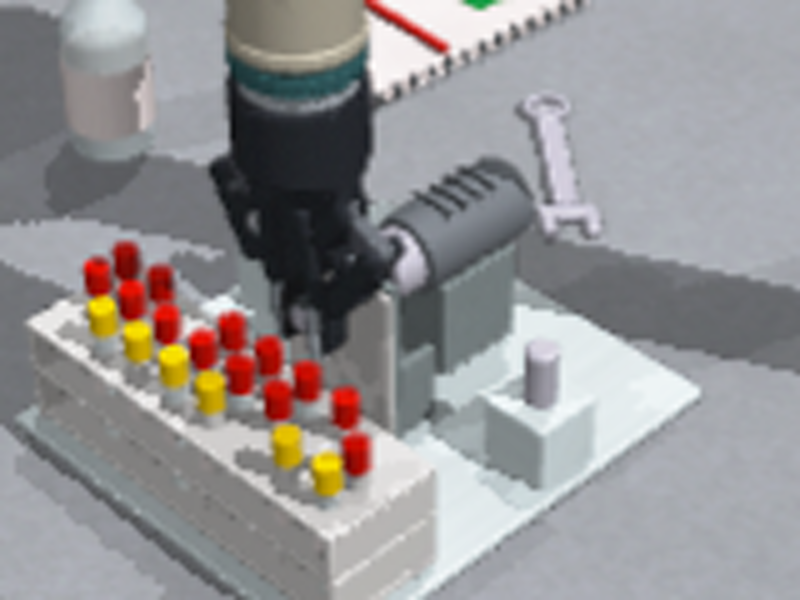

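View pics/scene_end.png

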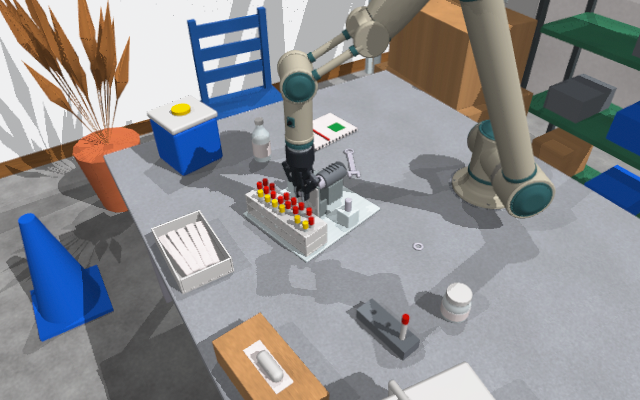

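```bash
python3 -c "
from rig import *
sign_off()"
```

```text
the job is handed in; nothing more can be done
```

Both pins are in their bores and released, and I handed the job in at about 23 s (limit 67 s) with the gripper holding the bolt head at 50 N.

- **Pins:** Each went into its bore with no measurable contact, then stopped on the block at 12.6 N (left) and 18.5 N (right). Both stopped at the height expected for the shoulder resting on the block. A picture taken after I let go shows both heads on their blocks.
- **Bolt:** The finger opening held at 19.2–19.4 mm, which matches the 19 mm across flats, and did not change over the last second. The force on the tool was about 6 N.
- **Other items:** The last picture shows the tube, jar and gel bottle standing where they were.
- **Limits of the checks:**
  - The two cameras disagreed by about 2 mm, so I placed the right pin from where the left one seated, plus the bore spacing seen from above.
  - In the last picture the right pin is hidden behind the gripper; I last saw it home before moving to the bolt.
  - I judged that the bolt had stopped turning from the steady opening, not by watching its rotation.

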